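Put the kickstand down and hold the bicycle frame upright

TASK

The bicycle frame stub on the blue work stand needs its kickstand down for fitting the lock. Lift the loose top cup out of the cup bolted to the stand and set it upright on the bench, clear of the stand; then flip the kickstand all the way down past its spring centre. Finally take the green frame by the top of its seat tube, pull it upright from the back rest and finish still gripping it there, holding it plumb: do not let go, and leave the other things on the bench alone.

Things in the scene. Friction and masses are not known exactly. Their poses are not given: they have to be found in the camera images.
- stand: blue work stand fixed to the bench. Origin on the bench top (z 0) under the tipping pin; x points away from the robot at yaw 0 (the frame leans back this way), y left along the frame; yaw within 0.35 rad of 0. In this frame, mm: plate x -130..70, y -87..63, 12 thick; pin along y at x 0, z 34; back rest post x 56..68, y -62..-28, up to z 122. Other entries use this frame too
- lower_cup (a point): centre of the rim of the dark cup bolted to the stand's plate: x -90, y -37, z 38. Rim outer radius 34, inner floor at z 16. The kickstand's foot comes down into it
- cup: loose bright steel cup nested in the dark one with 3 mm play, 90 g; origin at the centre of its underside. Height 50, outer radius 22 at the bottom, 29.5 at the rim, wall 3; nested, its underside is at z 16 and its upper 28 mm stand free. Grip it across the outside from above. Bench clear for setting it down: x 0.48..0.58, y -0.34..-0.24 m from the robot
- frame (a joint): lean of the green bicycle frame stub (0.7 to 1 kg) about the pin, rad: 0 upright, positive leans back to the stand's +x; stops at 0.28 (on the back rest, starts there) and -0.06. No catch: let go, it falls back. Upright: seat tube vertical, diameter 30, axis x 0, y -45, z 50..222, collar of diameter 37 at z 140..154, plain above; black lock body on the far side
- tube_grip (a point): point on the axis of the seat tube, 25 mm below its top, where to grip; upright it is at x 0, y -45, z 197
- hub (a point): centre of the hub on the frame, diameter 54, 72 long along x; upright at x 0, y 130, z 115. A chain stay of diameter 18 runs level from it to the seat tube, a thinner tube from it up to the seat tube at z 168
- kickstand (a joint): angle of the dark kickstand relative to the frame, rad: 0 folded (start), 1.75 fully down at its stop. An over-centre spring (at most 0.14 N m) holds it folded below the dead centre at 0.85 and throws it down to the stop beyond that; about 1.5 N at the toe moves it
- kick_pivot (a point): kickstand pivot on the near side; upright at x -35, y -20, z 115. Hinge axis (-0.866, 0, 0.5), right-handed, in the frame's own axes (the stand's axes turned by the lean). Folded, the leg (diameter 12, 118 long) points along +y beside the chain stay; it swings down and out to the robot's side; at 1.57 it points to (-0.5, 0, -0.87). The nested loose cup would stop it
- toe (a point): middle of the toe peg, diameter 10, 26 long, 78 mm out along the leg, sticking out to -x when folded; folded and upright it is at x -51, y 58, z 115. Press it from above with closed fingers and follow the arc about the hinge axis
- lock_cylinder_0: loose brass lock cylinder, 26 x 73 x 17, bystander at the front right
- lock_cylinder_1: loose nickel lock cylinder, 26 x 73 x 17, bystander on the yellow order pad (148 x 108 x 11) at the right
- oil_bottle: loose small dropper bottle, 33 x 34 x 102, bystander at the back
Not all that is in view belongs to the job. Several things have the shape of the cup; the one meant has the colours described above.

How it is judged:
By the outcome, as a careful person would: the job done as asked, in the order asked, and still so for the second after the job is handed in, while the arm keeps its last pose, push and grip.
It also fails if it takes over 58 s, if anything falls off the work surface, if the arm or the gripper's body presses on something with over 40 N, if the wrist force passes 120 N, or if a joint passes its speed limit or range.

ROBOT

A 7-joint arm with a two-finger parallel gripper is mounted at the origin on a cart in front of the work surface, level with it; the furniture and walls round the work are solid. World frame = base frame: x ahead of the robot, y to its left, z up, the work surface at z = 0. Lengths are in m, angles in rad, forces in N, time in s.
With the tool pointing down it reaches from about 0.4 to 0.85 m from the base axis. Payload 4.5 kg.
Tool frame: the origin (TCP) lies at the very end of the fingers, on their centre line; the grasp point (between the pads) lies 19 mm behind it; z points along the fingers, y is the line along which they close (so a half turn about z gives the same grasp; the last joint's range is limited). The gripper opens to 88 mm and grips with 3 to 60 N. Pads are 18 mm wide; open, the fingers measure 123 mm over their backs; the gripper's body (75 mm by 187 mm) begins 45 mm behind the grasp point.
Start: joints at [1.236, 0.689, -0.195, 1.565, 0.157, 0.902, -0.215], TCP at [0.225, -0.583, 0.2] pointing down, gripper open.
Joint ranges: [-3.01, 3.01], [-0.46, 2.08], [-1.47, 1.51], [0.13, 2.56], [-1, 4.14], [0.04, 2.09], [-2.66, 2.66]. Speed limits (rad/s): [2.57, 2.57, 3.14, 3.14, 3.14, 3.14, 3.14].

INTERFACE

Orientations are given as a unit quaternion [w, x, y, z].
In Python, from rig import manip gives the robot as it stands. The module is installed in compiled form; this text tells all that it offers.
- The arm moves only by the tool carry_out, never from a script. Its argument "commands" is a list of rows, each a list of 6 numbers: the shift along the tool's x, y, z in mm, then the turn, a rotation vector about the tool's x, y, z in degrees. In form: [[tx, ty, tz, ax, ay, az], ...]. A call has exactly 10 rows; each row shifts and turns the commanded pose from where the row before left it, along the tool's axes as they then stand; what a row does not reach is not made up. A row lasts 1/8 s, in which the tool goes at most 62.5 mm and 10.7 degrees, less where a joint would pass 70% of its speed; a pose out of reach is approached as far as the arm can. A call is refused whole if a number of a shift passes 62.5 or a number of a turn 10.7, either way. A call with a gripper value outside its range is refused whole. "jaw" is the opening, from 0 (shut) to 1 (fully open), set as the call begins (left out, the last holds). The fingers move at their own pace and stop on an object; "force" is the grip in N (left out, the last holds). Time passes only in rows, so rows that do not move let the fingers close, or fill a call up. It gives the time, the measured TCP pose, the force, the opening and the grip force at its end, in the units of the state.
- manip.get_obs(): the state, without advancing time (a new reading comes with each control period).
- manip.read_camera(name): name is "scene" or "top" or "wrist"; returns a dict with "pixels" (420x560x3 uint8, red, green, blue), "intrinsics" (3x3 intrinsics, pixels), "extrinsics" (4x4, takes a point from camera to world coordinates). Camera axes: x right, y down, z forward; pixel columns grow to the right and rows downward; lengths in m; the calibration is good to about 2 mm. The wrist camera is an equidistant fisheye: a pixel r from the principal point sees the ray r / f radians off the axis. A picture is of the moment at which its call begins. There is no depth.
- manip.hand_in(): hands the job in; it is judged then, once.
The state is a dict: "time": time; "joint_pos": joint angles; "dq": joint speeds; "joint_efforts": joint torques, N m; "tcp_pos": TCP position; "orientation": TCP orientation; "ft_force": force on the tool from outside, world axes, zero at the start; "torque": the same for the moment, N m; "finger_gap": finger opening in m; "grasp_force": force on a finger pad.
Only numpy, scipy, OpenCV 4.12 (cv2) and the standard library are available. Lean on these libraries where they do the work, as an engineer would, in place of code of your own. Each camera call takes 0.05 s, during which the arm holds its last target. There are 200 camera calls.

## Working session

There is one attempt and no reset: what is moved stays moved. The work goes in short steps, Python scripts to look and compute and a tool call to move; the robot and the scene stay as the last step left them, time stands still between calls to the robot, and variables do not carry over. Pictures are saved under pics/ and viewed, at most 10 in all, crops included, and the job is handed in when it is done.

Besides the shell and the picture viewer there is one more tool, called after "Emit:" as a command line: name --pt "numbers of a row" for each row, then --argument value for the rest. carry_out: Moves the arm, as the interface text tells. Its arguments: {"type":"object","properties":{"commands":{"type":"array"},"jaw":{"type":"number"},"force":{"type":"number"}},"required":["commands"]}

```bash
mkdir -p pics; python3 - <<'E'
from rig import manip
import cv2,pickle
o=manip.get_obs(); print(o)
d={}
for n in("scene","top"):
    c=manip.read_camera(n); d[n]=c; cv2.imwrite(f"pics/{n}0.png",c["pixels"][:,:,::-1]); print(n,c["intrinsics"].tolist(),c["extrinsics"].round(3).tolist())
pickle.dump(d,open("cams.pkl","wb"))
E
```

```text
{'time': 0.0, 'joint_pos': array([ 1.23578529,  0.68997966, -0.19452168,  1.56634793,  0.15729028,
        0.9025151 , -0.21511712]), 'dq': array([ 3.37871179e-04,  1.17889864e-03,  7.66553237e-04,  8.95026398e-04,
       -3.82031984e-05,  2.07057030e-03,  3.89168312e-04]), 'joint_efforts': array([-2.61261193e-04, -5.27549636e+01, -1.26668617e+00, -1.53425771e+01,
       -5.25380380e-02,  6.51829483e-03,  2.02504243e-04]), 'tcp_pos': array([ 0.22501346, -0.58232551,  0.19961196]), 'orientation': array([-8.99967567e-04,  9.83038801e-01,  1.83395344e-01, -2.31812418e-04]), 'ft_force': array([ 0.69568504, -0.02234392, -0.01583197]), 'torque': array([ 0.0127635 , -0.00794321,  0.03046448]), 'grasp_force': 0.0, 'finger_gap': 0.08824208567915999}
scene [[474.80156478102367, 0.0, 278.8784447067148], [0.0, 474.80156478102367, 210.3106253571492], [0.0, 0.0, 1.0]] [[-0.822, -0.393, 0.413, 0.184], [-0.57, 0.573, -0.589, 0.519], [-0.005, -0.719, -0.695, 0.823], [0.0, 0.0, 0.0, 1.0]]
top [[381.034727447622, 0.0, 277.7890047375839], [0.0, 381.034727447622, 211.57761257051527], [0.0, 0.0, 1.0]] [[0.02, -0.99, 0.137, 0.496], [-0.999, -0.014, 0.039, -0.109], [-0.036, -0.138, -0.99, 0.991], [0.0, 0.0, 0.0, 1.0]]
```

View pics/scene0.png

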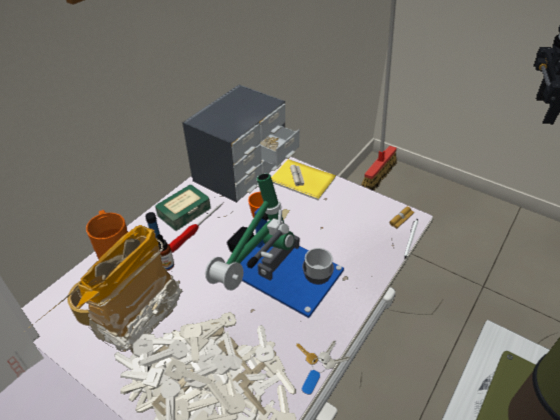

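View pics/top0.png

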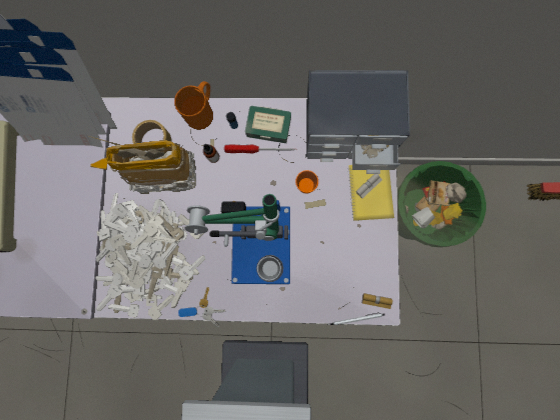

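The scene picture shows the frame leaning at (265,180), with the nested cup at (318,262). In the top picture the plate spans (232..291, 206..284), the cup is at (270,268) and the hub at (197,219). I'll enlarge both to get accurate features.

```bash
python3 - <<'E'
import cv2,pickle,numpy as np
d=pickle.load(open("cams.pkl","rb"))
t=d["top"]["pixels"][185:300,180:300,::-1]; s=d["scene"]["pixels"][165:325,195:355,::-1]
a=cv2.resize(t,None,fx=3.3,fy=3.3,interpolation=cv2.INTER_CUBIC); b=cv2.resize(s,None,fx=2.4,fy=2.4,interpolation=cv2.INTER_CUBIC)
m=np.zeros((400,800,3),np.uint8); m[:a.shape[0],:a.shape[1]]=a; m[:b.shape[0],400:400+b.shape[1]]=b
cv2.imwrite("pics/crop1.png",m)
h=cv2.cvtColor(d["top"]["pixels"],cv2.COLOR_RGB2HSV)
k=cv2.inRange(h,(100,150,60),(125,255,255)); k[:190]=0;k[300:]=0;k[:,:220]=0;k[:,310:]=0
p=cv2.findNonZero(k); print(cv2.minAreaRect(p), cv2.approxPolyDP(cv2.convexHull(p),3,True).reshape(-1,2).tolist())
h=cv2.cvtColor(d["scene"]["pixels"],cv2.COLOR_RGB2HSV)
k=cv2.inRange(h,(100,150,60),(125,255,255)); k[:200]=0;k[330:]=0;k[:,:220]=0;k[:,360:]=0
p=cv2.findNonZero(k); print(cv2.approxPolyDP(cv2.convexHull(p),3,True).reshape(-1,2).tolist())
E
```

```text
((260.5, 242.0), (82.0, 57.0), 90.0) [[288, 283], [232, 282], [233, 227], [246, 207], [277, 201], [289, 207]]
[[308, 316], [243, 280], [241, 261], [258, 209], [342, 268]]
```

View pics/crop1.png

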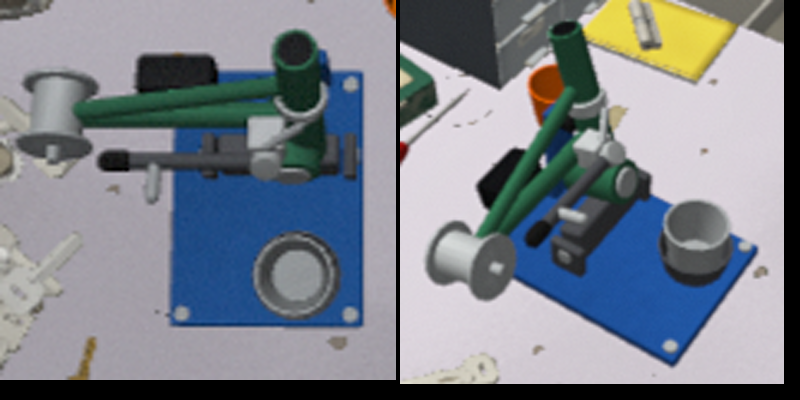

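Read off the crop, the plate corners, cup rim, tube top and hub face are all clear. I'll fit the stand pose to them.

```bash
cat > geo.py <<'E'
import numpy as np
from scipy.spatial.transform import Rotation as R
def lean(p,a):  # point of upright frame, mm -> stand frame mm
    p=np.array(p,float)-[0,0,34]; return R.from_rotvec([0,a,0]).apply(p)+[0,0,34]
def world(p,s): # stand mm -> world m
    return R.from_rotvec([0,0,s[2]]).apply(np.array(p,float)/1000)+[s[0],s[1],0]
def proj(c,w):
    E=c["extrinsics"]; q=E[:3,:3].T@(w-E[:3,3]); u=c["intrinsics"]@q; return u[:2]/u[2]
E
python3 - <<'E'
from geo import *; import pickle
from scipy.optimize import least_squares
d=pickle.load(open("cams.pkl","rb"))
L=.28
pts=[("top",(70,-87,12),(289.4,206.2)),("top",(-130,-87,12),(290,283.4)),("top",(-130,63,12),(231.2,283.1)),
("top",(-90,-37,66),(269.4,267.7)),("top",lean((0,-45,222),L),(268.7,199.5)),
("scene",(-130,-87,12),(343.5,267.6)),("scene",(-130,63,12),(309.3,316.4)),("scene",(-90,-37,66),(318,260.5)),
("scene",lean((0,-45,222),L),(264.3,177.2)),("scene",lean((-36,130,115),L),(232.2,276.4))]
f=lambda s:np.concatenate([proj(d[n],world(p,s))-q for n,p,q in pts])
r=least_squares(f,[.5,-.1,0],loss="soft_l1"); s=r.x; print(s); print(f(s).reshape(-1,2).round(1).tolist())
np.save("s.npy",s)
print("cup",world((-90,-37,16),s),"grip",world(lean((0,-45,197),L),s),"grip up",world((0,-45,197),s))
print("toe",world(lean((-51,58,115),L),s),"pivot",world(lean((-35,-20,115),L),s),"hub",world(lean((0,130,115),L),s))
E
```

```text
[ 0.5761379  -0.01486637  0.00729651]
[[0.2, -0.1], [-1.0, 0.9], [-1.2, 0.4], [-1.2, 0.6], [0.0, 0.2], [0.6, -0.9], [-1.4, -1.3], [-0.1, -3.2], [-1.6, -1.5], [4.9, 0.4]]
cup [ 0.48641027 -0.05252206  0.016     ] grip [ 0.62151102 -0.0595365   0.19065204] grip up [ 0.57646624 -0.05986517  0.197     ]
toe [0.5490864  0.04293779 0.12593963] pivot [ 0.565032   -0.03494794  0.12151794] hub [0.59757358 0.1152935  0.11184549]
```

Emit:
carry_out --pt "43 -40 4 0 0 0" --pt "43 -40 4 0 0 0" --pt "43 -40 4 0 0 0" --pt "43 -40 4 0 0 0" --pt "43 -40 4 0 0 0" --pt "43 -40 4 0 0 0" --pt "43 -40 4 0 0 0" --pt "43 -40 4 0 0 0" --pt "43 -40 4 0 0 0" --pt "43 -40 4 0 0 0" --jaw 1 --force 15

```text
time: 1.35
tcp_pos: [0.4828, -0.0531, 0.1601]
orientation: [0.0, 0.983, 0.183, -0.0]
ft_force: [0.8, -1.0, -0.3]
finger_gap: 0.0879
grasp_force: 0.0
```

```bash
cat >> geo.py <<'E'
def projw(c,w):
    E=c["extrinsics"]; q=E[:3,:3].T@(w-E[:3,3]); K=c["intrinsics"]; th=np.arctan2(np.hypot(q[0],q[1]),q[2]); n=np.hypot(q[0],q[1])
    return np.array([K[0,2]+K[0,0]*th*q[0]/n,K[1,2]+K[1,1]*th*q[1]/n])
def rayw(c,uv):
    K=c["intrinsics"]; v=np.array([(uv[0]-K[0,2])/K[0,0],(uv[1]-K[1,2])/K[1,1]]); th=np.hypot(*v)
    q=np.r_[v/th*np.sin(th),np.cos(th)]; return c["extrinsics"][:3,3],c["extrinsics"][:3,:3]@q
def atz(c,uv,z):
    o,r=rayw(c,uv); return o+r*(z-o[2])/r[2]
def step(o,target,n,quat=None): # shift per row in tool axes, mm
    T=R.from_quat(o["orientation"],scalar_first=True); return (T.inv().apply(np.array(target)-o["tcp_pos"])*1000/n).round(1)
E
python3 - <<'E'
from geo import *; from rig import manip; import cv2,pickle
o=manip.get_obs(); print(o["time"],o["tcp_pos"],o["orientation"],o["ft_force"])
c=manip.read_camera("wrist"); pickle.dump(c,open("w1.pkl","wb")); s=np.load("s.npy"); print(c["intrinsics"][:2].tolist())
for n,p in [("rim",(-90,-37,66)),("c1",(-130,-87,12)),("c2",(-130,63,12)),("c3",(70,-87,12)),("tube",lean((0,-45,222),.28)),("toe",lean((-51,58,115),.28))]: print(n,projw(c,world(p,s)).round(1))
cv2.imwrite("pics/w1.png",c["pixels"][:,:,::-1])
E
```

```text
1.35 [ 0.48277808 -0.05312637  0.16013969] [ 1.06269052e-04  9.83051919e-01  1.83327299e-01 -1.21147903e-04] [ 0.80484062 -1.03806786 -0.25154965]
[[325.19226210127806, 0.0, 286.8075701541591], [0.0, 325.19226210127806, 206.9422952430819]]
rim [287.  192.7]
c1 [316.6 228.5]
c2 [187.4 182. ]
c3 [387.3  56.7]
tube [424.3 -11.1]
toe [188.9  84.1]
```

View pics/w1.png

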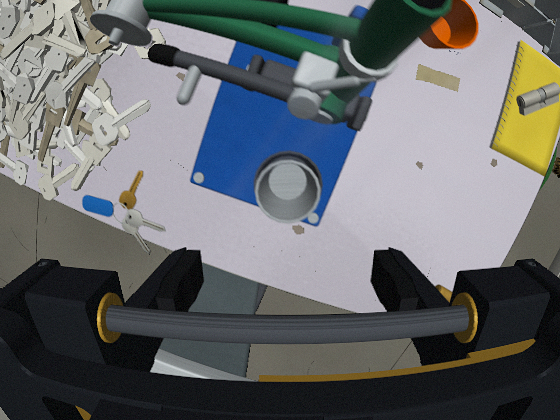

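The wrist view shows the cup straight ahead at (288,187), the plate corners at (321,226) and (191,182), and the toe peg at (188,86). That matches the fit to a few mm, so I'll refit with these points included.

```bash
python3 - <<'E'
from geo import *; import pickle,cv2
from scipy.optimize import least_squares
d=pickle.load(open("cams.pkl","rb")); d["wrist"]=w=pickle.load(open("w1.pkl","rb"))
L=.28
pts=[("top",(70,-87,12),(289.4,206.2)),("top",(-130,-87,12),(290,283.4)),("top",(-130,63,12),(231.2,283.1)),
("top",(-90,-37,66),(269.4,267.7)),("top",lean((0,-45,222),L),(268.7,199.5)),
("scene",(-130,-87,12),(343.5,267.6)),("scene",(-130,63,12),(309.3,316.4)),("scene",(-90,-37,66),(318,257.3)),
("scene",lean((0,-45,222),L),(264.3,177.2)),("wrist",(-130,-87,12),(321,226)),("wrist",(-130,63,12),(191,182)),("wrist",lean((-51,58,115),L),(188,86))]
def f(s):
    return np.concatenate([((projw(d[n],world(p,s))-q)*.4 if n=="wrist" else proj(d[n],world(p,s))-q) for n,p,q in pts])
r=least_squares(f,[.5,-.1,0],loss="soft_l1"); s=r.x; print(s); print(f(s).reshape(-1,2).round(1).tolist())
np.save("s.npy",s)
print("cup",world((-90,-37,16),s),"grip",world(lean((0,-45,197),L),s),"up",world((0,-45,197),s))
print("rim px pred",projw(w,world((-90,-37,66),s)))
im=w["pixels"].copy()
for z,rad,col in((66,29.5,(255,0,0)),(38,34,(0,255,0))):
    P=np.array([projw(w,world((-90+rad*np.cos(t),-37+rad*np.sin(t),z),s)) for t in np.linspace(0,6.28,60)])
    cv2.polylines(im,[np.round(P*16).astype(int).reshape(-1,1,2)],True,col,1,cv2.LINE_AA,4)
g=cv2.resize(im[130:250,230:350],None,fx=4,fy=4,interpolation=cv2.INTER_CUBIC); cv2.imwrite("pics/w1c.png",g[:,:,::-1])
E
```

```text
[ 0.5759147  -0.01504792  0.02138259]
[[-0.1, -0.5], [-0.2, 0.5], [-0.5, 0.8], [-0.6, 0.5], [-0.2, -0.0], [0.6, -1.7], [-0.4, -1.7], [0.1, -0.5], [-1.9, -1.4], [-0.9, 0.9], [-0.9, 0.6], [0.5, -0.1]]
cup [ 0.48672637 -0.05396375  0.016     ] grip [ 0.62191252 -0.05907451  0.19065204] up [ 0.57687684 -0.06003763  0.197     ]
rim px pred [288.65693782 192.91473579]
```

View pics/w1c.png

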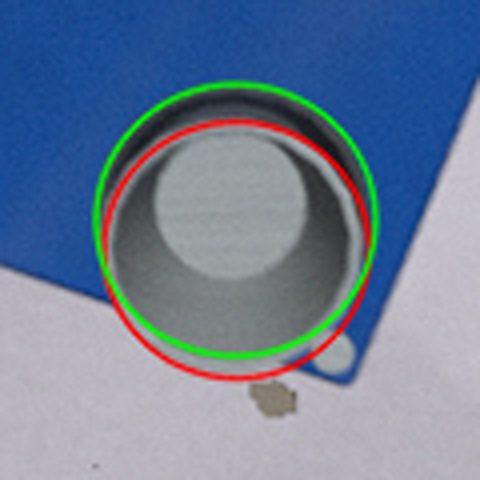

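The overlay matches: the red rim and green dark-rim circles sit on the cup at crop (238,225). Descending to grip.

Emit:
carry_out --pt "3.4 2.4 15 0 0 0" --pt "0 0 20 0 0 0" --pt "0 0 20 0 0 0" --pt "0 0 20 0 0 0" --pt "0 0 20 0 0 0" --pt "0 0 12 0 0 0" --pt "0 0 6 0 0 0" --pt "0 0 3 0 0 0" --pt "0 0 0 0 0 0" --pt "0 0 0 0 0 0"

```text
time: 2.65
tcp_pos: [0.4866, -0.0559, 0.0448]
orientation: [0.0, 0.983, 0.183, 0.0]
ft_force: [-0.6, -0.2, 0.4]
finger_gap: 0.0882
grasp_force: 0.0
```

Emit:
carry_out --pt "0 0 0 0 0 0" --pt "0 0 0 0 0 0" --pt "0 0 0 0 0 0" --pt "0 0 0 0 0 0" --pt "0 0 0 0 0 0" --pt "0 0 0 0 0 0" --pt "0 0 0 0 0 0" --pt "0 0 0 0 0 0" --pt "0 0 -3 0 0 0" --pt "0 0 -5 0 0 0" --jaw 0.3 --force 15

```text
time: 3.9
tcp_pos: [0.4862, -0.0559, 0.0526]
orientation: [0.0, 0.983, 0.183, -0.0]
ft_force: [0.6, -0.6, -0.0]
finger_gap: 0.0262
grasp_force: 0.0
```

```bash
python3 - <<'E'
from rig import manip; import cv2,numpy as np
o=manip.get_obs(); print(o["time"],o["tcp_pos"],o["finger_gap"],o["grasp_force"])
a=manip.read_camera("wrist")["pixels"][:,:,::-1]; s=manip.read_camera("scene")["pixels"][165:325,195:355,::-1]
m=np.zeros((420,800,3),np.uint8); m[:,:400]=a[:,80:480]; m[:400,400:]=cv2.resize(s,(400,400),interpolation=cv2.INTER_CUBIC)
cv2.imwrite("pics/m2.png",m)
E
```

```text
3.9 [ 0.48618415 -0.0558827   0.05264149] 0.02624510920330963 0.0
```

View pics/m2.png

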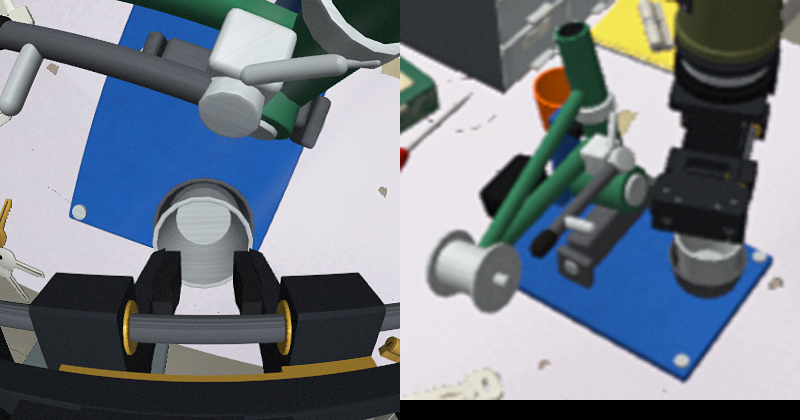

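```bash
python3 - <<'E'
from geo import *; from rig import manip; import pickle
o=manip.get_obs(); c=manip.read_camera("wrist"); d=pickle.load(open("cams.pkl","rb"));s=np.load("s.npy")
T=R.from_quat(o["orientation"],scalar_first=True); print(c["extrinsics"].round(3).tolist())
for v in [(0,0,0),(0,13,0),(0,-13,0),(0,0,-.019*1000),(0,0,-64)]:
    w=o["tcp_pos"]+T.apply(np.array(v)/1000); print(v,w.round(3),projw(c,w).round(0),proj(d["scene"],w).round(0))
print("rim",projw(c,world((-90,-37,66),s)))
E
```

```text
[[0.36, -0.89, -0.279, 0.559], [-0.933, -0.344, -0.109, -0.028], [0.001, 0.3, -0.954, 0.237], [0.0, 0.0, 0.0, 1.0]]
(0, 0, 0) [ 0.487 -0.056  0.053] [286. 238.] [318. 260.]
(0, 13, 0) [ 0.491 -0.068  0.053] [307. 238.] [319. 256.]
(0, -13, 0) [ 0.482 -0.044  0.053] [265. 238.] [317. 265.]
(0, 0, -19.0) [ 0.487 -0.056  0.072] [286. 251.] [319. 254.]
(0, 0, -64) [ 0.487 -0.056  0.117] [286. 295.] [320. 240.]
rim [282.72885205 245.59160363]
```

```bash
python3 - <<'E'
from geo import *; from rig import manip; import cv2
o=manip.get_obs(); c=manip.read_camera("wrist"); T=R.from_quat(o["orientation"],scalar_first=True)
im=c["pixels"][:,:,::-1].copy(); im=np.clip(im.astype(float)*1.6+25,0,255).astype(np.uint8)
g=cv2.resize(im[180:330,190:390],None,fx=4,fy=4,interpolation=cv2.INTER_CUBIC)
for sy in(-1,1):
    P=[projw(c,o["tcp_pos"]+T.apply(np.array(v)/1000)) for v in [(9,sy*13,-64),(9,sy*13,-38),(9,sy*13,-19),(9,sy*13,0),(-9,sy*13,0),(-9,sy*13,-19)]]
    P=((np.array(P)-[190,180])*4).astype(int); cv2.polylines(g,[P],False,(0,0,255),1)
    for p in P: cv2.circle(g,p.tolist(),4,(0,255,255),1)
cv2.imwrite("pics/f.png",g)
E
```

```text
(no output)
```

View pics/f.png

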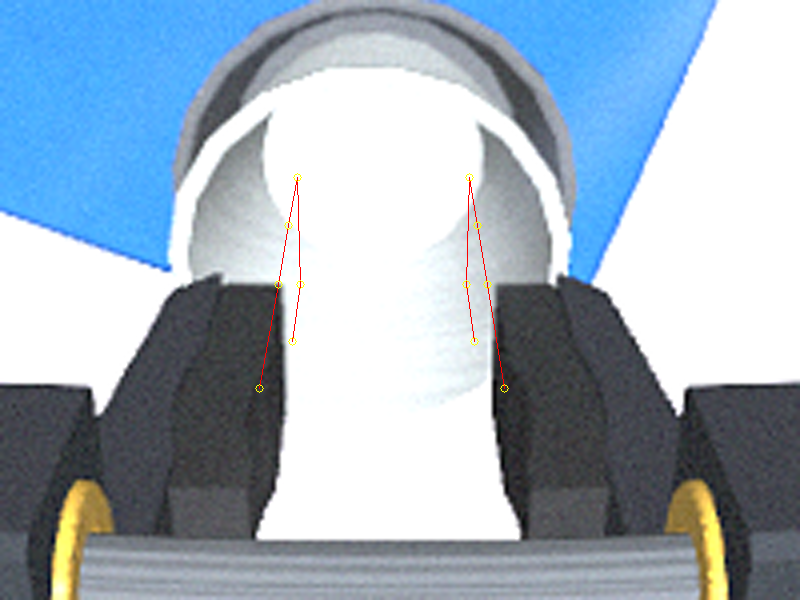

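The fingertips appear about 38 mm short of the nominal TCP (crop (283,285), where the overlay's −38 mm mark falls), so the jaws closed above the rim. I'll reopen and probe lower, outside the dark cup.

Emit:
carry_out --pt "0 0 -20 0 0 0" --pt "0 0 -20 0 0 0" --pt "0 0 0 0 0 0" --pt "0 0 0 0 0 0" --pt "0 0 0 0 0 0" --pt "0 0 0 0 0 0" --pt "0 0 15 0 0 0" --pt "0 0 15 0 0 0" --pt "0 0 15 0 0 0" --pt "0 0 0 0 0 0" --jaw 1

```text
time: 5.35
tcp_pos: [0.4852, -0.0558, 0.0461]
orientation: [-0.0, 0.983, 0.183, -0.001]
ft_force: [0.8, 0.3, 0.6]
finger_gap: 0.088
grasp_force: 0.0
```

Emit:
carry_out --pt "0 2 5 0 0 0" --pt "0 0 5 0 0 0" --pt "0 0 5 0 0 0" --pt "0 0 5 0 0 0" --pt "0 0 4 0 0 0" --pt "0 0 3 0 0 0" --pt "0 0 3 0 0 0" --pt "0 0 3 0 0 0" --pt "0 0 0 0 0 0" --pt "0 0 0 0 0 0"

```text
time: 6.6
tcp_pos: [0.487, -0.0578, 0.0144]
orientation: [0.0, 0.983, 0.183, 0.0]
ft_force: [0.0, -0.5, 0.4]
finger_gap: 0.0881
grasp_force: 0.0
```

Emit:
carry_out --pt "1 -4 0 0 0 0" --pt "0 0 0 0 0 0" --pt "0 0 0 0 0 0" --pt "0 0 0 0 0 0" --pt "0 0 0 0 0 0" --pt "0 0 0 0 0 0" --pt "0 0 0 0 0 0" --pt "0 0 0 0 0 0" --pt "0 0 0 0 0 0" --pt "0 0 0 0 0 0"

```text
time: 7.85
tcp_pos: [0.4865, -0.0536, 0.0144]
orientation: [0.0, 0.983, 0.183, 0.0]
ft_force: [-0.1, -0.5, 0.2]
finger_gap: 0.0878
grasp_force: 0.0
```

Emit:
carry_out --pt "0 0 0 0 0 0" --pt "0 0 0 0 0 0" --pt "0 0 0 0 0 0" --pt "0 0 0 0 0 0" --pt "0 0 0 0 0 0" --pt "0 0 0 0 0 0" --pt "0 0 0 0 0 0" --pt "0 0 0 0 0 0" --pt "0 0 0 0 0 0" --pt "0 0 0 0 0 0" --jaw 0.4 --force 12

```text
time: 9.1
tcp_pos: [0.4864, -0.0535, 0.0144]
orientation: [-0.0, 0.983, 0.183, -0.0]
ft_force: [-0.6, 1.2, 2.8]
finger_gap: 0.0581
grasp_force: 12.0
```

Emit:
carry_out --pt "0 0 -4 0 0 0" --pt "0 0 -8 0 0 0" --pt "0 0 -10 0 0 0" --pt "0 0 -12 0 0 0" --pt "0 0 -15 0 0 0" --pt "0 0 -15 0 0 0" --pt "0 0 -10 0 0 0" --pt "0 0 -6 0 0 0" --pt "0 0 0 0 0 0" --pt "0 0 0 0 0 0" --force 20

```text
time: 10.35
tcp_pos: [0.4862, -0.0537, 0.0941]
orientation: [-0.0, 0.983, 0.183, -0.0]
ft_force: [0.4, 0.7, -1.1]
finger_gap: 0.0576
grasp_force: 20.0
```

```bash
python3 - <<'E'
from rig import manip; import cv2,numpy as np
o=manip.get_obs(); print(o["time"],o["tcp_pos"],o["finger_gap"],o["grasp_force"],o["ft_force"])
a=manip.read_camera("wrist")["pixels"][:,:,::-1]; s=manip.read_camera("scene")["pixels"][165:325,195:355,::-1]
m=np.zeros((420,800,3),np.uint8); m[:,:400]=a[:,80:480]; m[:400,400:]=cv2.resize(s,(400,400),interpolation=cv2.INTER_CUBIC)
cv2.imwrite("pics/m3.png",m)
E
```

```text
10.35 [ 0.48618829 -0.05365209  0.09410036] 0.057599572473968394 19.999833076726645 [ 0.3683992   0.67724177 -1.11461863]
```

View pics/m3.png

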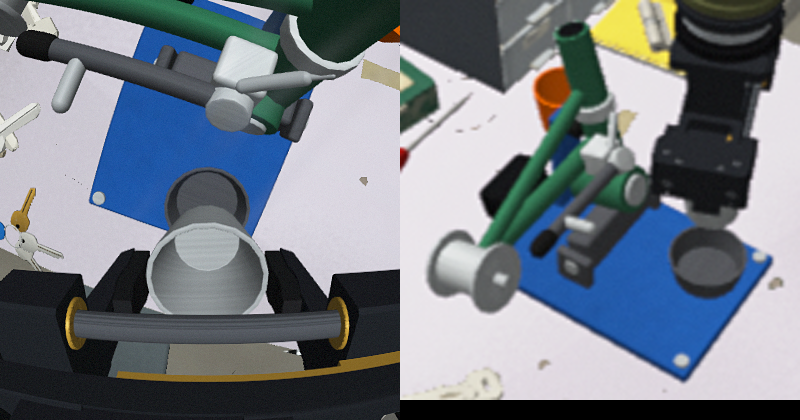

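The cup is held upright at (207,270) in the wrist half and the dark cup is empty. Carrying it to the clear bench.

Emit:
carry_out --pt "-3 10 0 0 0 0" --pt "-7 24 0 0 0 0" --pt "-8 28 0 0 0 0" --pt "-9 30 0 0 0 0" --pt "-9 30 0 0 0 0" --pt "-8 28 5 0 0 0" --pt "-7 26 10 0 0 0" --pt "-6 22 15 0 0 0" --pt "-4 12 15 0 0 0" --pt "-1 3 10 0 0 0"

```text
time: 11.7
tcp_pos: [0.5047, -0.275, 0.038]
orientation: [-0.0, 0.983, 0.183, -0.001]
ft_force: [-0.4, 0.6, -1.6]
finger_gap: 0.0575
grasp_force: 20.0
```

Emit:
carry_out --pt "0 0 10 0 0 0" --pt "0 0 8 0 0 0" --pt "0 0 6 0 0 0" --pt "0 0 4 0 0 0" --pt "0 0 3 0 0 0" --pt "0 0 2 0 0 0" --pt "0 0 2 0 0 0" --pt "0 0 1 0 0 0" --pt "0 0 0 0 0 0" --pt "0 0 0 0 0 0"

```text
time: 12.95
tcp_pos: [0.5055, -0.2747, 0.0035]
orientation: [0.0, 0.983, 0.183, 0.0]
ft_force: [-0.2, -0.6, -1.4]
finger_gap: 0.0577
grasp_force: 20.0
```

Emit:
carry_out --pt "0 0 1 0 0 0" --pt "0 0 1 0 0 0" --pt "0 0 1 0 0 0" --pt "0 0 1 0 0 0" --pt "0 0 1 0 0 0" --pt "0 0 0.5 0 0 0" --pt "0 0 0 0 0 0" --pt "0 0 0 0 0 0" --pt "0 0 0 0 0 0" --pt "0 0 0 0 0 0"

```text
time: 14.2
tcp_pos: [0.5054, -0.2747, -0.0016]
orientation: [0.0, 0.983, 0.183, 0.0]
ft_force: [-1.9, 0.5, 5.1]
finger_gap: 0.0576
grasp_force: 20.0
```

Emit:
carry_out --pt "0 0 0 0 0 0" --pt "0 0 0 0 0 0" --pt "0 0 0 0 0 0" --pt "0 0 0 0 0 0" --pt "0 0 0 0 0 0" --pt "0 0 0 0 0 0" --pt "0 0 -15 0 0 0" --pt "0 0 -25 0 0 0" --pt "0 0 -40 0 0 0" --pt "0 0 -40 0 0 0" --jaw 1

```text
time: 15.45
tcp_pos: [0.5054, -0.2747, 0.12]
orientation: [0.0, 0.983, 0.183, 0.0]
ft_force: [1.2, 0.0, 0.4]
finger_gap: 0.0881
grasp_force: 0.0
```

```bash
python3 - <<'E'
from geo import *; from rig import manip; import cv2
o=manip.get_obs(); print(o["time"],o["tcp_pos"],o["finger_gap"],o["ft_force"])
s=np.load("s.npy"); L=.28
# toe arc: frame axes -> world. axis k
k=np.array([-.866,0,.5]); P=np.array([-35,-20,115.])
Rz=R.from_rotvec([0,0,s[2]])
for q in np.arange(0,1.8,.15):
    t=P+R.from_rotvec(k/np.linalg.norm(k)*q).apply(np.array([-51,58,115])-P)
    a=R.from_rotvec(k*q).apply([-1,0,0]); a=Rz.apply(R.from_rotvec([0,L,0]).apply(a))
    print(round(q,2),(world(lean(t,L),s)*1000).round(0),"peg dir",a.round(2))
c=manip.read_camera("top")["pixels"][:,:,::-1]; w=manip.read_camera("wrist")["pixels"][:,:,::-1]
m=np.zeros((420,800,3),np.uint8); m[:,:400]=w[:,80:480]; m[:400,400:]=cv2.resize(c[160:310,210:360] ,(400,400),interpolation=cv2.INTER_CUBIC)
cv2.imwrite("pics/m4.png",m)
E
```

```text
15.45 [ 0.50537081 -0.2746967   0.12003782] 0.08810678967575959 [1.17214271 0.00405722 0.42871563]
0.0 [548.  42. 126.] peg dir [-0.96 -0.02  0.28]
0.15 [540.  40. 118.] peg dir [-0.96 -0.1   0.28]
0.3 [532.  36. 110.] peg dir [-0.94 -0.17  0.29]
0.45 [524.  31. 103.] peg dir [-0.92 -0.24  0.31]
0.6 [518.  24.  96.] peg dir [-0.89 -0.3   0.34]
0.75 [512.  15.  91.] peg dir [-0.86 -0.36  0.37]
0.9 [507.   6.  86.] peg dir [-0.82 -0.41  0.41]
1.05 [503.  -5.  82.] peg dir [-0.77 -0.45  0.45]
1.2 [501. -16.  79.] peg dir [-0.72 -0.48  0.5 ]
1.35 [499. -27.  77.] peg dir [-0.67 -0.5   0.55]
1.5 [499. -39.  77.] peg dir [-0.62 -0.51  0.6 ]
1.65 [500. -51.  78.] peg dir [-0.56 -0.51  0.65]
```

View pics/m4.png

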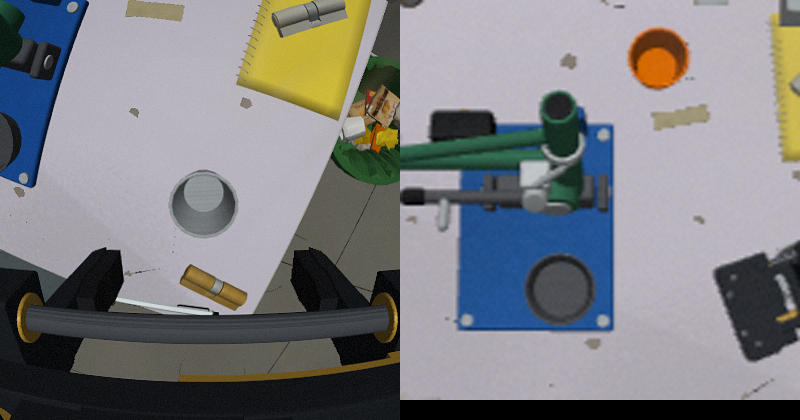

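The cup stands upright and clear at wrist-half (204,202), and the dark cup is empty. Next the toe peg: I'll close the fingers, rise, straighten the yaw and tilt 20° so the gripper body stays on the robot side of the frame.

Emit:
carry_out --pt "0 0 -45 0 0 10.5" --pt "0 0 -45 0 0 10.6" --pt "0 -45 0 0 10 0" --pt "0 -55 0 0 10 0" --pt "0 -55 0 0 0 0" --pt "0 -55 0 0 0 0" --pt "0 -55 0 0 0 0" --pt "0 -40 0 0 0 0" --pt "0 -15 0 0 0 0" --pt "0 0 0 0 0 0" --jaw 0 --force 20

```text
time: 16.8
tcp_pos: [0.5063, 0.0345, 0.2067]
orientation: [-0.001, 0.988, 0.003, 0.152]
ft_force: [-0.6, -0.0, -0.3]
finger_gap: 0.0005
grasp_force: 0.0
```

```bash
cat > /tmp/t.py <<'E'
from geo import *; from rig import manip
o=manip.get_obs(); print(o["time"],o["tcp_pos"],o["orientation"].round(3),o["finger_gap"],o["ft_force"])
T=R.from_quat(o["orientation"],scalar_first=True); s=np.load("s.npy"); L=.28; k=np.array([-.866,0,.5]); P=np.array([-35,-20,115.])
def toe(q): return world(lean(P+R.from_rotvec(k*q).apply(np.array([-51,58,115])-P),L),s)*1000
prev=o["tcp_pos"]*1000
for q,i in [(0,-25),(0,0),(.15,2),(.3,3),(.45,3),(.6,4),(.75,5),(.9,6),(1.05,7),(1.2,8)]:
    t=toe(q)+[15,3,-25.7-i]; print(q,t.round(0),"step",T.inv().apply(t-prev).round(1)); prev=t
c=manip.read_camera("wrist"); import cv2; cv2.imwrite("w5.png",c["pixels"][:,:,::-1])
print("tip px",[projw(c,o["tcp_pos"]+T.apply([.009,0,-z])).round(0).tolist() for z in (.03,.038,.045)])
g=cv2.cvtColor(c["pixels"],cv2.COLOR_RGB2GRAY); print(g[215:275:2,280:292].mean(1).round(0).tolist())
E
python3 /tmp/t.py
```

```text
16.8 [0.50634986 0.0345172  0.20672041] [-0.001  0.988  0.003  0.152] 0.0004579365820518102 [-0.62632015 -0.0014909  -0.34590733]
0 [563.  45. 125.] step [ 29.7 -10.4  94.8]
0 [563.  45. 100.] step [-7.5  0.  23.8]
0.15 [555.  43.  90.] step [-10.9   2.2   7.1]
0.3 [547.  39.  81.] step [-10.2   3.9   5.9]
0.45 [539.  34.  74.] step [-9.3  5.5  4.7]
0.6 [533.  27.  67.] step [-8.7  7.   5.2]
0.75 [527.  18.  60.] step [-7.7  8.3  4.7]
0.9 [522.   9.  54.] step [-6.5  9.5  4.1]
1.05 [518.  -2.  49.] step [-5.1 10.4  3.5]
1.2 [516. -13.  45.] step [-3.7 11.1  2.8]
tip px [[286.0, 245.0], [286.0, 252.0], [286.0, 258.0]]
[80.0, 81.0, 79.0, 81.0, 80.0, 80.0, 79.0, 81.0, 82.0, 80.0, 82.0, 80.0, 80.0, 80.0, 81.0, 80.0, 81.0, 83.0, 48.0, 34.0, 35.0, 37.0, 36.0, 48.0, 47.0, 45.0, 46.0, 42.0, 33.0, 43.0]
```

Image brightness puts the tip edge at row 251, so the tips are 37 mm short of the reported TCP. Approaching above the toe, then pressing along the arc.

Emit:
carry_out --pt "6 -2 19 0 0 0" --pt "6 -2 19 0 0 0" --pt "6 -2 19 0 0 0" --pt "6 -2 19 0 0 0" --pt "6 -2 19 0 0 0" --pt "-2 0 8 0 0 0" --pt "-2 0 8 0 0 0" --pt "0 0 0 0 0 0" --pt "0 0 0 0 0 0" --pt "0 0 0 0 0 0"

```text
time: 18.1
tcp_pos: [0.5688, 0.0435, 0.115]
orientation: [-0.0, 0.989, 0.001, 0.146]
ft_force: [-0.7, -1.0, 0.6]
finger_gap: 0.0002
grasp_force: 0.0
```

Emit:
carry_out --pt "-3 0 8 0 0 0" --pt "-11 2 7 0 0 0" --pt "-10 4 6 0 0 0" --pt "-9 5.5 5 0 0 0" --pt "-9 7 5 0 0 0" --pt "-8 8 5 0 0 0" --pt "-6.5 9.5 4 0 0 0" --pt "-5 10.5 3.5 0 0 0" --pt "-4 11 3 0 0 0" --pt "0 0 0 0 0 0"

```text
time: 19.35
tcp_pos: [0.5443, -0.0118, 0.0862]
orientation: [0.001, 0.993, -0.001, 0.117]
ft_force: [-0.0, 0.1, -0.1]
finger_gap: 0.0004
grasp_force: 0.0
```

```bash
python3 - <<'E'
from rig import manip; import cv2,numpy as np
o=manip.get_obs(); print(o["time"],o["tcp_pos"],o["ft_force"])
a=manip.read_camera("wrist")["pixels"][:,:,::-1]; s=manip.read_camera("scene")["pixels"][165:325,195:355,::-1]
m=np.zeros((420,800,3),np.uint8); m[:,:400]=a[:,80:480]; m[:400,400:]=cv2.resize(s,(400,400),interpolation=cv2.INTER_CUBIC)
cv2.imwrite("pics/m6.png",m)
import pickle; d=pickle.load(open("cams.pkl","rb"))
diff=np.abs(s.astype(int)-d["scene"]["pixels"][165:325,195:355,::-1]).sum(2)
print("peg region old (scene crop) change", diff[78:92,60:80].mean(), "leg", diff[75:90,55:68].mean())
E
```

```text
19.35 [ 0.54433409 -0.01175787  0.0862289 ] [-0.03715804  0.05019773 -0.05774902]
peg region old (scene crop) change 70.76071428571429 leg 33.14358974358974
```

```bash
python3 - <<'E'
from geo import *; from rig import manip; import cv2
o=manip.get_obs(); print(o["joint_pos"].round(3))
s=np.load("s.npy"); L=.28; k=np.array([-.866,0,.5]); P=np.array([-35,-20,115.])
c=manip.read_camera("wrist"); d=manip.read_camera("scene")
for q in np.arange(0,1.81,.15):
    r=R.from_rotvec(k*q); w=[world(lean(P+r.apply(v),L),s) for v in ([0,60,0],[0,95,0],[0,110,0],[-22,78,0])]
    f=lambda im,p: tuple(im[int(p[1])-1:int(p[1])+2,int(p[0])-1:int(p[0])+2].mean((0,1)).astype(int).tolist()) if 1<p[1]<418 and 1<p[0]<558 else None
    print(round(q,2),[f(c["pixels"],projw(c,x)) for x in w],[f(d["pixels"],proj(d,x)) for x in w])
E
```

```text
[-0.131  0.716  0.084  2.169 -1.     0.044 -0.649]
0.0 [(107, 111, 119), (98, 103, 109), (31, 31, 31), (225, 230, 231)] [(20, 22, 24), (28, 28, 29), (26, 25, 25), (194, 198, 198)]
0.15 [(52, 64, 85), (232, 231, 236), (232, 230, 235), (208, 206, 213)] [(20, 23, 27), (68, 92, 132), (36, 87, 160), (74, 76, 78)]
0.3 [(37, 101, 192), (190, 195, 199), (232, 229, 235), (40, 42, 49)] [(40, 42, 43), (86, 89, 93), (61, 62, 66), (41, 41, 43)]
0.45 [(35, 103, 196), (154, 159, 162), (233, 230, 236), (34, 36, 43)] [(22, 24, 26), (66, 67, 71), (43, 45, 47), (35, 84, 156)]
0.6 [(37, 105, 198), (233, 230, 237), (232, 229, 237), (34, 38, 43)] [(25, 27, 29), (35, 92, 173), (34, 91, 171), (36, 94, 177)]
0.75 [(35, 95, 178), (215, 210, 216), (36, 39, 44), (34, 38, 44)] [(22, 24, 26), (36, 92, 174), (34, 91, 171), (35, 93, 176)]
0.9 [(34, 37, 43), (35, 39, 43), (33, 36, 42), (30, 33, 39)] [(20, 28, 42), (36, 92, 174), (35, 92, 173), (36, 94, 176)]
1.05 [(32, 33, 40), (33, 36, 41), (35, 39, 44), (37, 38, 40)] [(36, 93, 175), (36, 93, 176), (37, 94, 177), (38, 94, 176)]
1.2 [(33, 35, 40), (30, 31, 35), (31, 31, 35), (38, 38, 40)] [(36, 93, 177), (35, 94, 177), (36, 96, 179), (56, 70, 98)]
1.35 [(26, 29, 33), (31, 32, 34), (34, 37, 46), (190, 152, 58)] [(36, 95, 178), (59, 72, 97), (55, 60, 70), (55, 77, 113)]
1.5 [(33, 36, 42), (30, 33, 37), (34, 37, 42), (34, 37, 42)] [(37, 97, 180), (41, 42, 44), (87, 88, 93), (44, 97, 177)]
1.65 [(97, 101, 109), (34, 37, 42), (35, 37, 43), (34, 37, 42)] [(39, 95, 176), (42, 43, 45), (85, 86, 90), (232, 228, 232)]
1.8 [(94, 99, 106), (34, 37, 43), (34, 37, 42), (34, 38, 44)] [(229, 224, 231), (55, 74, 106), (45, 46, 49), (231, 228, 232)]
```

View pics/m6.png

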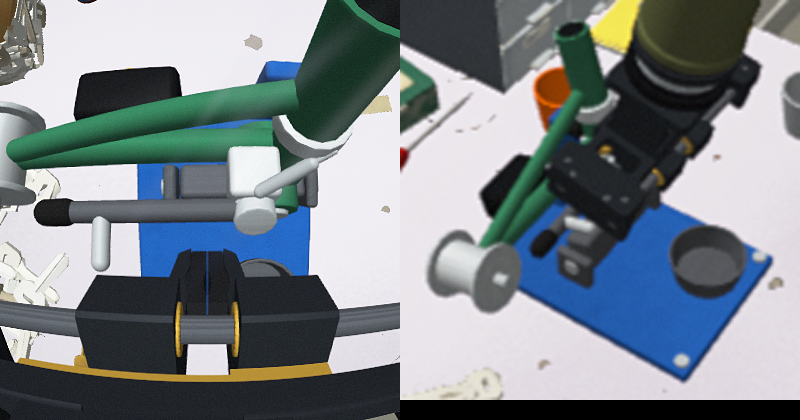

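No photo views are left after this one. It shows the kickstand still folded, with the peg at (101,245) in the wrist half. Joints 5 and 6 hit their limits because of the tilt, so I'll back off and untilt.

Emit:
carry_out --pt "0 0 -20 0 0 0" --pt "0 0 -20 0 0 0" --pt "0 0 -20 0 -4 0" --pt "0 0 -20 0 -4 0" --pt "0 0 0 0 -4 0" --pt "0 0 0 0 -4 0" --pt "0 -10 0 0 -4 0" --pt "0 -20 0 0 0 0" --pt "0 -20 0 0 0 0" --pt "0 -10 0 0 0 0"

```text
time: 20.8
tcp_pos: [0.5262, 0.0526, 0.1642]
orientation: [0.0, 0.998, 0.002, -0.057]
ft_force: [0.1, 0.2, -0.3]
finger_gap: 0.0005
grasp_force: 0.0
```

```bash
python3 - <<'E'
from rig import manip
o=manip.get_obs(); print(o["time"],o["tcp_pos"],o["orientation"].round(3),o["joint_pos"].round(3))
E
```

```text
20.8 [0.52623583 0.05258948 0.1641944 ] [ 0.     0.998  0.002 -0.057] [-0.582  0.791  0.752  1.803 -0.639  0.941 -1.092]
```

```bash
sed -i 's/(0,-25),(0,0),/(0,-12),(0,1),/; s/\[15,3,-25.7-i\]/[-5,3,-29.7-i]/' /tmp/t.py; python3 /tmp/t.py | grep -v "^\["
```

```text
20.8 [0.52623583 0.05258948 0.1641944 ] [ 0.     0.998  0.002 -0.057] 0.0004904667540612994 [ 0.06291862  0.20716471 -0.25055771]
0 [543.  45. 108.] step [23.1  7.3 53.7]
0 [543.  45.  95.] step [ 1.5 -0.  12.9]
0.15 [535.  43.  86.] step [-7.2  2.2  9.9]
0.3 [527.  39.  77.] step [-6.9  3.9  9.6]
0.45 [519.  34.  70.] step [-6.5  5.5  8. ]
0.6 [513.  27.  63.] step [-5.8  7.   8.3]
0.75 [507.  18.  56.] step [-5.1  8.3  7.4]
0.9 [502.   9.  50.] step [-4.2  9.5  6.4]
1.05 [498.  -2.  45.] step [-3.2 10.4  5.3]
1.2 [496. -13.  41.] step [-2.2 11.1  4. ]
tip px [[286.0, 245.0], [286.0, 252.0], [286.0, 258.0]]
```

Emit:
carry_out --pt "6 2 10 0 0 0" --pt "6 2 14 0 0 0" --pt "6 2 15 0 0 0" --pt "5 1 15 0 0 0" --pt "1 0 7 0 0 0" --pt "0 0 5 0 0 0" --pt "-7 2 9 0 0 0" --pt "-7 4 9 0 0 0" --pt "0 0 0 0 0 0" --pt "0 0 0 0 0 0"

```text
time: 22.1
tcp_pos: [0.5269, 0.037, 0.08]
orientation: [0.001, 0.998, 0.0, -0.057]
ft_force: [-1.4, -0.8, 3.8]
finger_gap: 0.0003
grasp_force: 1.4
```

```bash
cat > q.py <<'E'
from geo import *; from rig import manip
o=manip.get_obs(); print(o["time"],o["tcp_pos"].round(4),o["joint_pos"].round(2),o["ft_force"].round(1),o["torque"].round(2))
s=np.load("s.npy"); L=.28; k=np.array([-.866,0,.5]); P=np.array([-35,-20,115.])
for n in("wrist","scene"):
    c=manip.read_camera(n); im=c["pixels"].astype(float)
    for q in np.arange(0,1.81,.15):
        r=R.from_rotvec(k*q); v=[]
        for f in (50,60,70,85,95,105,112):
            p=(projw if n=="wrist" else proj)(c,world(lean(P+r.apply([0,f,0]),L),s)); x,y=np.clip(p.astype(int),2,[557,417])
            v.append(int(im[y-1:y+2,x-1:x+2].mean()))
        print(n,round(q,2),v)
E
python3 q.py
```

```text
22.1 [0.5269 0.037  0.08  ] [-0.5   0.9   0.65  1.86 -0.75  0.77 -0.98] [-1.4 -0.8  3.8] [0.05 0.35 0.  ]
wrist 0.0 [88, 93, 108, 233, 233, 231, 231]
wrist 0.15 [106, 104, 102, 95, 33, 34, 233]
wrist 0.3 [114, 110, 109, 108, 105, 34, 33]
wrist 0.45 [99, 97, 96, 127, 70, 25, 26]
wrist 0.6 [81, 77, 96, 197, 175, 231, 231]
wrist 0.75 [99, 113, 112, 116, 191, 96, 31]
wrist 0.9 [86, 113, 114, 114, 38, 37, 36]
wrist 1.05 [91, 114, 112, 114, 114, 31, 33]
wrist 1.2 [96, 99, 54, 113, 113, 114, 113]
wrist 1.35 [95, 98, 97, 86, 95, 114, 113]
wrist 1.5 [94, 96, 99, 100, 96, 97, 80]
wrist 1.65 [95, 97, 97, 99, 96, 97, 98]
wrist 1.8 [46, 55, 68, 78, 76, 74, 76]
scene 0.0 [69, 34, 81, 32, 27, 25, 26]
scene 0.15 [86, 70, 56, 89, 34, 24, 37]
scene 0.3 [55, 23, 23, 98, 47, 28, 29]
scene 0.45 [23, 20, 23, 49, 75, 48, 56]
scene 0.6 [20, 19, 55, 93, 108, 108, 107]
scene 0.75 [25, 27, 97, 110, 109, 107, 108]
scene 0.9 [45, 66, 111, 111, 109, 109, 109]
scene 1.05 [46, 110, 111, 112, 110, 110, 111]
scene 1.2 [62, 111, 111, 111, 111, 113, 113]
scene 1.35 [87, 112, 111, 112, 83, 87, 59]
scene 1.5 [60, 113, 113, 67, 47, 98, 98]
scene 1.65 [50, 112, 114, 90, 48, 81, 98]
scene 1.8 [150, 237, 192, 123, 86, 50, 55]
```

The leg is now at about 0.3 rad with a 4 N push, so the press is working. Continuing along the arc.

Emit:
carry_out --pt "-6.5 5.5 8 0 0 0" --pt "-6 7 8 0 0 0" --pt "-5 8 7.5 0 0 0" --pt "-4 9.5 7 0 0 0" --pt "-3.5 10 6 0 0 0" --pt "-2 8 4 0 0 0" --pt "0 0 0 0 0 0" --pt "0 0 0 0 0 0" --pt "0 0 0 0 0 0" --pt "0 0 0 0 0 0"

```text
time: 23.45
tcp_pos: [0.4964, -0.0107, 0.0426]
orientation: [0.001, 0.998, 0.001, -0.057]
ft_force: [-0.0, -0.7, -0.2]
finger_gap: 0.0008
grasp_force: 0.0
```

```bash
python3 q.py
```

```text
23.45 [ 0.4964 -0.0107  0.0426] [-0.38  0.92  0.56  1.97 -0.81  0.62 -0.83] [-0.  -0.7 -0.2] [ 0.1  -0.05 -0.04]
wrist 0.0 [97, 221, 221, 220, 216, 213, 194]
wrist 0.15 [103, 221, 219, 219, 238, 216, 214]
wrist 0.3 [102, 220, 220, 221, 218, 207, 212]
wrist 0.45 [106, 102, 220, 221, 220, 220, 220]
wrist 0.6 [101, 106, 102, 220, 220, 220, 220]
wrist 0.75 [100, 104, 102, 162, 219, 220, 219]
wrist 0.9 [101, 101, 102, 103, 104, 99, 221]
wrist 1.05 [102, 104, 104, 105, 104, 103, 102]
wrist 1.2 [103, 106, 103, 104, 106, 44, 29]
wrist 1.35 [88, 80, 86, 104, 105, 35, 43]
wrist 1.5 [89, 89, 89, 89, 89, 57, 32]
wrist 1.65 [38, 77, 89, 89, 86, 89, 88]
wrist 1.8 [50, 50, 48, 48, 148, 206, 200]
scene 0.0 [46, 47, 48, 32, 109, 108, 107]
scene 0.15 [46, 46, 50, 34, 97, 91, 106]
scene 0.3 [46, 47, 36, 25, 97, 128, 62]
scene 0.45 [47, 47, 28, 28, 75, 48, 56]
scene 0.6 [47, 59, 29, 27, 108, 108, 107]
scene 0.75 [47, 62, 46, 32, 104, 107, 107]
scene 0.9 [46, 66, 27, 25, 43, 110, 109]
scene 1.05 [46, 43, 38, 95, 107, 110, 111]
scene 1.2 [38, 51, 39, 104, 110, 112, 112]
scene 1.35 [22, 83, 26, 23, 63, 87, 59]
scene 1.5 [27, 89, 22, 19, 44, 98, 97]
scene 1.65 [35, 104, 52, 24, 43, 63, 74]
scene 1.8 [34, 45, 27, 113, 77, 28, 25]
```

Contact force is gone and the leg appears thrown past centre. I'll rise clear, open, and check the leg angle and the grip targets.

Emit:
carry_out --pt "0 0 -15 0 0 0" --pt "0 0 -20 0 0 0" --pt "0 0 -30 0 0 0" --pt "0 0 -35 0 -3 0" --pt "0 0 -35 0 -3 0" --pt "0 0 -35 0 -3.5 0" --pt "0 0 -30 0 0 0" --pt "0 0 -20 0 0 0" --pt "0 0 0 0 0 0" --pt "0 0 0 0 0 0" --jaw 1 --force 35

```text
time: 24.8
tcp_pos: [0.5339, -0.0106, 0.2584]
orientation: [0.001, 0.99, 0.0, -0.14]
ft_force: [-1.0, 0.6, -0.9]
finger_gap: 0.0881
grasp_force: 0.0
```

```bash
cat > v.py <<'E'
from geo import *; from rig import manip
o=manip.get_obs(); print(o["time"],o["tcp_pos"].round(4),o["orientation"].round(4),o["joint_pos"].round(2),o["finger_gap"])
s=np.load("s.npy"); L=.28; k=np.array([-.866,0,.5]); P=np.array([-35,-20,115.])
for n in("wrist","scene","top"):
    c=manip.read_camera(n); im=c["pixels"].astype(int)
    for q in np.arange(1.3,1.86,.09):
        r=R.from_rotvec(k*q); v=[]
        for f in (50,65,80,95,112):
            p=(projw if n=="wrist" else proj)(c,world(lean(P+r.apply([0,f,0]),L),s)); x,y=np.clip(p.round().astype(int),2,[557,417])
            v.append(tuple(im[y,x].tolist()))
        print(n,round(q,2),v)
T=R.from_quat(o["orientation"],scalar_first=True)
G=R.from_matrix((R.from_rotvec([0,0,s[2]])*R.from_rotvec([0,L,0])).as_matrix()@np.diag([1.,-1,-1]))
for h in (235,143): 
    t=world(lean((0,-45,h),L),s); print("target",h,t.round(4),"step(cur axes)",T.inv().apply(t-o["tcp_pos"]).round(4)*1000,"turn",np.degrees((T.inv()*G).as_rotvec()).round(1))
E
python3 v.py
```

```text
24.8 [ 0.5339 -0.0106  0.2584] [ 8.000e-04  9.902e-01  2.000e-04 -1.400e-01] [-0.46  0.78  0.82  1.51 -0.47  1.37 -1.13] 0.08807477853826458
wrist 1.3 [(46, 89, 158), (38, 83, 155), (43, 88, 160), (47, 89, 161), (45, 89, 163)]
wrist 1.39 [(49, 57, 76), (68, 73, 82), (78, 81, 84), (72, 83, 112), (43, 88, 161)]
wrist 1.48 [(75, 78, 89), (73, 78, 89), (81, 83, 90), (74, 79, 87), (59, 56, 63)]
wrist 1.57 [(79, 84, 94), (72, 81, 89), (75, 81, 88), (75, 80, 89), (74, 77, 84)]
wrist 1.66 [(51, 57, 67), (53, 57, 64), (81, 88, 91), (76, 79, 87), (75, 81, 86)]
wrist 1.75 [(50, 50, 57), (46, 51, 55), (40, 44, 41), (162, 171, 175), (99, 102, 106)]
wrist 1.84 [(44, 45, 52), (62, 63, 67), (72, 76, 79), (76, 81, 88), (149, 159, 162)]
scene 1.3 [(35, 89, 167), (36, 92, 173), (36, 93, 176), (38, 84, 157), (40, 44, 56)]
scene 1.39 [(37, 95, 176), (36, 94, 176), (38, 94, 177), (33, 35, 35), (83, 87, 91)]
scene 1.48 [(37, 68, 122), (38, 96, 177), (43, 93, 169), (42, 42, 44), (83, 85, 90)]
scene 1.57 [(41, 42, 42), (38, 96, 178), (44, 95, 172), (40, 41, 45), (86, 88, 92)]
scene 1.66 [(48, 48, 50), (41, 4
[... 290 characters left out ...]
(41, 96, 167)]
top 1.39 [(37, 92, 163), (41, 94, 165), (41, 94, 165), (42, 94, 165), (40, 94, 165)]
top 1.48 [(41, 93, 163), (42, 98, 167), (60, 95, 147), (38, 39, 43), (50, 51, 53)]
top 1.57 [(40, 92, 162), (41, 93, 166), (37, 40, 42), (88, 91, 96), (87, 88, 95)]
top 1.66 [(48, 57, 72), (41, 71, 111), (45, 48, 52), (77, 79, 83), (88, 91, 95)]
top 1.75 [(53, 53, 59), (53, 53, 59), (160, 166, 169), (91, 93, 96), (14, 18, 14)]
top 1.84 [(46, 65, 95), (53, 87, 134), (73, 76, 79), (175, 180, 184), (78, 81, 86)]
target 235 [ 0.6324 -0.0588  0.2272] step(cur axes) [103.3  48.3   2.8] turn [-0.2  0.1 -1.2]
target 143 [ 0.607  -0.0594  0.1388] step(cur axes) [103.4  48.7  94.8] turn [-0.2  0.1 -1.2]
```

The kickstand is fully down: the scene samples match the leg exactly at 1.75. Going over the tube and descending along its axis.

Emit:
carry_out --pt "10 5 0 0 0 -1.2" --pt "17 8 0 0 0 0" --pt "20 9 0 0 0 0" --pt "20 9 1 0 0 0" --pt "18 8 1 0 0 0" --pt "11 6 1 0 0 0" --pt "7 3 0 0 0 0" --pt "0 0 0 0 0 0" --pt "0 0 0 0 0 0" --pt "0 0 0 0 0 0"

```text
time: 26.2
tcp_pos: [0.6336, -0.0565, 0.2276]
orientation: [-0.001, 0.99, 0.011, -0.139]
ft_force: [-0.2, -0.5, -0.2]
finger_gap: 0.0882
grasp_force: 0.0
```

```bash
cat >> v.py <<'E'
import cv2
c=manip.read_camera("wrist"); im=c["pixels"]; h=cv2.cvtColor(im,cv2.COLOR_RGB2HSV)
g=cv2.inRange(h,(60,90,20),(90,255,255))
for hh in (222,200,185):
    p=projw(c,world(lean((0,-45,hh),L),s)); e=[projw(c,world(lean((0,-45+d,hh),L),s)).round(0).tolist() for d in(-15,15)]
    row=g[int(np.clip(p[1],0,419))]; x=np.where(row[200:400])[0]+200; print(hh,p.round(1),e,"green cols",(x.min(),x.max()) if len(x) else None)
ys=np.where(g[:,275:300].any(1))[0]; print("green rows",ys.min(),ys.max())
E
python3 v.py | egrep -v "^(wrist|scene|top)"
```

```text
26.2 [ 0.6336 -0.0565  0.2276] [-6.000e-04  9.902e-01  1.100e-02 -1.392e-01] [-0.28  0.95  0.76  1.18 -0.51  1.5  -1.12] 0.08816302510582874
target 235 [ 0.6324 -0.0588  0.2272] step(cur axes) [-1.1  2.4  0.7] turn [-0.2 -0.   0.1]
target 143 [ 0.607  -0.0594  0.1388] step(cur axes) [-1.2  2.7 92.7] turn [-0.2 -0.   0.1]
222 [289.7 231.8] [[313.0, 232.0], [267.0, 232.0]] green cols (np.int64(270), np.int64(312))
200 [289.6 220.4] [[310.0, 220.0], [269.0, 220.0]] green cols (np.int64(271), np.int64(310))
185 [289.5 213.7] [[309.0, 214.0], [270.0, 214.0]] green cols (np.int64(263), np.int64(309))
green rows 163 403
```

Measured tube columns 270..312 match the prediction of 267..313. Descending along the tube, then closing.

Emit:
carry_out --pt "-1 2.5 10 0 0 0" --pt "0 0 14 0 0 0" --pt "0 0 14 0 0 0" --pt "0 0 14 0 0 0" --pt "0 0 14 0 0 0" --pt "0 0 12 0 0 0" --pt "0 0 8 0 0 0" --pt "0 0 5 0 0 0" --pt "0 0 1 0 0 0" --pt "0 0 0 0 0 0"

```text
time: 27.65
tcp_pos: [0.6077, -0.0596, 0.1394]
orientation: [-0.0, 0.99, 0.011, -0.139]
ft_force: [-0.2, -1.0, 1.3]
finger_gap: 0.0882
grasp_force: 0.0
```

Emit:
carry_out --pt "0 0 0 0 0 0" --pt "0 0 0 0 0 0" --pt "0 0 0 0 0 0" --pt "0 0 0 0 0 0" --pt "0 0 0 0 0 0" --pt "0 0 0 0 0 0" --pt "0 0 0 0 0 0" --pt "0 0 0 0 0 0" --pt "0 0 0 0 0 0" --pt "0 0 0 0 0 0" --jaw 0.1 --force 35

```text
time: 28.9
tcp_pos: [0.6074, -0.0596, 0.1391]
orientation: [-0.0, 0.99, 0.011, -0.139]
ft_force: [0.5, -0.6, 0.3]
finger_gap: 0.0289
grasp_force: 35.0
```

The tube is gripped at a 29 mm gap. Rotating it upright about the pin.

Emit:
carry_out --pt "-3.05 0 0.05 0 1.6 0" --pt "-3.05 0 0.05 0 1.6 0" --pt "-3.05 0 0.05 0 1.6 0" --pt "-3.05 0 0.05 0 1.6 0" --pt "-3.05 0 0.05 0 1.6 0" --pt "-3.05 0 0.05 0 1.6 0" --pt "-3.05 0 0.05 0 1.6 0" --pt "-3.05 0 0.05 0 1.6 0" --pt "-3.05 0 0.05 0 1.6 0" --pt "-3.05 0 0.05 0 1.6 0"

```text
time: 30.15
tcp_pos: [0.5775, -0.06, 0.1436]
orientation: [-0.002, 1.0, 0.011, 0.001]
ft_force: [0.3, 0.9, -1.1]
finger_gap: 0.0291
grasp_force: 35.0
```

Emit:
carry_out --pt "0 0 0 0 0 0" --pt "0 0 0 0 0 0" --pt "0 0 0 0 0 0" --pt "0 0 0 0 0 0" --pt "0 0 0 0 0 0" --pt "0 0 0 0 0 0" --pt "0 0 0 0 0 0" --pt "0 0 0 0 0 0" --pt "0 0 0 0 0 0" --pt "0 0 0 0 0 0"

```text
time: 31.4
tcp_pos: [0.5777, -0.06, 0.1435]
orientation: [-0.002, 1.0, 0.011, 0.0]
ft_force: [0.3, 1.9, 4.9]
finger_gap: 0.0293
grasp_force: 35.0
```

```bash
python3 - <<'E'
from geo import *; from rig import manip; import cv2
o=manip.get_obs(); print(o["time"],o["tcp_pos"].round(4),o["orientation"].round(4),o["ft_force"],o["grasp_force"],o["joint_pos"].round(2))
s=np.load("s.npy"); print("want",world((0,-45,143),s).round(4))
k=np.array([-.866,0,.5]); P=np.array([-35,-20,115.])
for n in("top","scene"):
    c=manip.read_camera(n); h=cv2.cvtColor(c["pixels"],cv2.COLOR_RGB2HSV)
    g=cv2.inRange(h,(60,90,20),(90,255,255))
    # seat-tube tilt seen through green chain-stay/seatstay: mask score vs lean
    for L in (-.06,-.03,0,.03,.06,.1,.28):
        a=[(0,130-t*160,115) for t in np.linspace(.2,.75,25)]+[(0,130-t*175,115+53*t) for t in np.linspace(.2,.75,25)]
        v=[]
        for p in a:
            x,y=proj(c,world(lean(p,L),s)).round().astype(int); v.append(g[y,x]>0)
        # kickstand leg darkness on scene
        r=R.from_rotvec(k*1.75); q=[c["pixels"][tuple(proj(c,world(lean(P+r.apply([0,f,0]),L),s)).round().astype(int)[::-1])].tolist() for f in(60,95)]
        print(n,L,round(np.mean(v),2),q)
    # hub silhouette: grey-light circle position compare
    for L in (0,.28): print(n,"hub face",L,proj(c,world(lean((-36,130,115),L),s)).round(1))
E
```

```text
31.4 [ 0.5777 -0.06    0.1435] [-2.100e-03  9.999e-01  1.080e-02  1.000e-04] [0.26404484 1.89815535 4.85057337] 35.03537684271578 [-0.35  0.81  0.69  1.79 -0.7   0.81 -0.85]
want [ 0.5769 -0.06    0.143 ]
top -0.06 0.0 [[40, 40, 44], [162, 166, 169]]
top -0.03 0.0 [[40, 40, 44], [162, 166, 169]]
top 0 0.0 [[40, 40, 44], [162, 166, 169]]
top 0.03 0.0 [[42, 44, 46], [130, 134, 138]]
top 0.06 0.0 [[42, 44, 46], [130, 134, 138]]
top 0.1 0.0 [[38, 40, 41], [130, 134, 138]]
top 0.28 0.0 [[39, 41, 43], [164, 169, 173]]
top hub face 0 [195.5 244.9]
top hub face 0.28 [195.  234.4]
scene -0.06 0.94 [[43, 44, 47], [42, 43, 46]]
scene -0.03 1.0 [[44, 44, 45], [42, 43, 46]]
scene 0 1.0 [[43, 43, 45], [45, 45, 46]]
scene 0.03 1.0 [[44, 44, 44], [42, 44, 47]]
scene 0.06 0.96 [[46, 45, 46], [44, 43, 45]]
scene 0.1 0.64 [[42, 43, 44], [50, 51, 53]]
scene 0.28 0.26 [[38, 38, 41], [135, 138, 137]]
scene hub face 0 [248.7 285.1]
scene hub face 0.28 [238.1 277.2]
```

```bash
python3 -c "
from rig import manip
print(manip.hand_in())"
```

```text
the job is handed in; nothing more can be done
None
```

The job is handed in at about 31 s; the result wasn't returned. The loose cup is upright on the clear bench, the kickstand is fully down (about 1.75 rad), and the frame is held plumb, within about 0.02 rad, by the seat tube top at 35 N.

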